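# Try a tube sleeve on the gauge pin and sort it

## Task

Slide the tube sleeve that stands in front of the gauge pin straight on to the pin until it stops, without ramming it, and note whether it goes fully home against the shoulder or stops well short. Squeeze the trigger on the fixed grip all the way so that the sleeve is stripped off the pin, let the trigger go, and push the sleeve wholly into the left-hand bay (seen from the robot) if it went home, or into the right-hand bay if it stopped short, lying flat on the deck. Leave the second sleeve, waiting at the far left of the deck, and the things lying round the gauge where they are.

Things in the scene. Friction and masses are not known exactly. Their poses are not given: they have to be found in the camera images.
- gauge: Steel sleeve gauge fixed to the worktop: dark deck 270 x 400 mm, top at 10 mm (x -130 to 140), and on its far half a grey housing (x 66 to 126, 70 wide, top at 60 mm) whose round pin points to the robot along the middle line. Origin: on the worktop under the pin's line, 12 mm before its tip. x = way a sleeve is pushed on, y left, z up; positions below are in this frame, heights over the worktop.
- pin_tip (a point): Centre of the gauge pin's flat end, 25.5 mm above the deck. The pin is bright steel, 41 mm in diameter, 48 mm long to the shoulder; its last 20 mm taper to 16 mm diameter at the tip, so a sleeve a few mm off centre is led on.
- shoulder (a point): Centre of the shoulder at the pin's root, 48 mm beyond the tip: the face of a square stripper plate (60 mm wide, top at 63 mm) round the pin. A sleeve is fully home when its open end rests on it.
- trigger (a joint): Angle of the sprung trigger, a steel lever 18 mm wide and 76 mm long right of the fixed grip, hinged at its foot on the housing (hinge along x, 66 mm high). 0 = released, leaning right; 0.28 = fully squeezed, upright. Squeezing drives the stripper plate 55 mm towards the robot, so a sleeve ends with its open end 7 mm before the pin's tip. Takes 5 to 15 N at the end; a spring returns it.
- trigger_end (a point): Centre of the rounded upper end (8 mm thick) of the trigger. It swings about 20 mm left (+y) when squeezed. From the grip's outer face to the trigger's outer face: about 54 mm released, 34 mm squeezed.
- grip_face (a point): Point on the outer (left) face of the fixed black grip, 125 mm high. The grip is a post 34 mm (x) by 22 mm (y) on the housing, top at 150 mm. From above, one finger goes outside this face, the other outside the trigger (closing along y). Fingers that close evenly should be centred 17 mm right of this face: the middle of the squeezed pair.
- left_bay (a point): Centre of the left-hand bay's floor on the deck: 110 mm (x) by 85 mm (y), with rails 8 mm high on three sides and open towards the middle, level with the deck. For sleeves that go fully home.
- right_bay (a point): Centre of the right-hand bay's floor, mirror image of the left. For sleeves that stop short.
- sleeve_1: Square steel tube 51 x 51 mm, bore 44 x 45, 62 long plus a 4 mm cap closing one end. Origin: underside, mid tube; y along the tube to the open end (+31; cap face -35). 0.2 to 0.4 kg. Stands before the pin, open end to it (try it), or at the deck's far left (leave it). Of the two, equal outside, one goes home; the other is blocked 26 mm deep and stops 22 mm short: unknown which, so try.
- sleeve_2: The other sleeve, outwardly the same as sleeve_1, same frame; see there.
- weld_magnet_0: Red arrow-shaped welding magnet, 70 x 108 x 16 mm, lying on the worktop left of the gauge; leave it. Origin at the centre of its underside.
- clamp_by: Spring clamp with orange tips, 76 x 149 x 18 mm, lying on the worktop right of the gauge; leave it. Origin at the centre of its underside.
- coupon_by: Small steel plate, 50 x 75 x 13 mm, lying on the worktop right of the gauge; leave it. Origin at the centre of its underside.
There are look-alikes about, which are no part of the job. Leave any green or purple look-alike of the sleeve_1 alone.

How it is judged:
On the way, in this order (a step that is already met when the one before it is completed fails the run):
1. the sleeve in front of the pin has been slid on to the pin as far as it goes: fully home (within 4 mm of the shoulder) for the clear sleeve, or up to its blockage (within 4 mm) for the other (((x of sleeve_1 in the frame of shoulder above -0.035 m and horizontal distance between sleeve_1 and shoulder below 0.036 m and height (world z) of sleeve_1 below 0.015 m) or (x of sleeve_2 in the frame of shoulder above -0.057 m and horizontal distance between sleeve_2 and shoulder below 0.058 m and height (world z) of sleeve_2 below 0.015 m))), for 0.1 s.
2. the trigger has been squeezed (at least 0.25 of 0.28 rad) and the sleeve stripped off the pin (value of joint trigger above 0.25 rad and x of any of sleeve_1, sleeve_2 in the frame of pin_tip below -0.031 m), for 0.05 s.
At the end, for the whole second after the job is handed in: The tried sleeve lies flat, at rest and wholly inside its bay (left if it went home, right if it stopped short; centred within 40 mm along the gauge, 21 mm towards the open side); the other sleeve moved under 12 mm; the trigger is released (under 0.04 rad) (value of joint trigger below 0.04 rad and ((distance of sleeve_2 from where it was at the start of the episode below 0.012 m and x of sleeve_1 in the frame of left_bay between -0.04 and 0.04 m and y of sleeve_1 in the frame of left_bay between -0.021 and 0.03 m and height (world z) of sleeve_1 between 0.007 and 0.014 m and angle between sleeve_1's own z axis and vertical below 0.08 rad and linear speed of sleeve_1 below 0.01 m/s) or (distance of sleeve_1 from where it was at the start of the episode below 0.012 m and x of sleeve_2 in the frame of right_bay between -0.04 and 0.04 m and y of sleeve_2 in the frame of right_bay between -0.03 and 0.021 m and height (world z) of sleeve_2 between 0.007 and 0.014 m and angle between sleeve_2's own z axis and vertical below 0.08 rad and linear speed of sleeve_2 below 0.01 m/s))); the robot touches nothing.
It fails at once if a sleeve is rammed against the gauge with more than 60 N (contact force between any of sleeve_1, sleeve_2 and gauge above 60 N).
It fails at once if one of the things lying round the gauge is moved more than 20 mm (distance of any of weld_magnet_0, clamp_by, coupon_by from where it was at the start of the episode above 0.02 m).
It also fails if it takes over 70 s, if anything falls off the work surface, if the arm or the gripper's body presses on something with over 40 N, if the wrist force passes 120 N, or if a joint passes its speed limit or range.

## Robot

A 6-joint arm with a two-finger parallel gripper is mounted at the origin on a cart in front of the work surface, level with it; the furniture and walls round the work are solid. World frame = base frame: x ahead of the robot, y to its left, z up, the work surface at z = 0. Lengths are in m, angles in rad, forces in N, time in s.
With the tool pointing down it reaches from about 0.375 to 0.975 m from the base axis. Payload 3.8 kg.
Tool frame: the origin (TCP) lies midway between the tips of the shut fingers; the grasp point (between the pads) lies 19 mm behind it; z points along the fingers, y is the line along which they close (so a half turn about z gives the same grasp; the last joint's range is limited). The gripper opens to 85 mm and grips with 20 to 120 N. Pads are 22 mm wide; open, the fingers measure 114 mm over their backs; the gripper's body (76 mm by 85 mm) begins 54 mm behind the grasp point. The pads swing forward as they close: fully open they stand 13 mm farther back than shut.
Start: joints at [1.168, 0.264, 1.604, -0, 1.274, -0.037], TCP at [0.241, 0.63, 0.231] pointing down, gripper open.
Joint ranges: [-2.63, 2.63], [-0.94, 2.18], [0.31, 2.57], [-1.31, 4.45], [0, 2.66], [-2.55, 2.55]. Speed limits (rad/s): [2.57, 2.57, 3.14, 3.14, 3.14, 3.14].

## Interface

Orientations are given as a rotation vector (axis times angle).
In Python, from workcell import read_state, vision, ticket gives the robot as it stands. The module is installed in compiled form; this text tells all that it offers.
- The arm moves only by the tool jog_arm, never from a script. Its arguments are lists of equal length, an entry for each row: "turn": the turn, a rotation vector about the tool's x, y, z in rad, a list of three; "delta_pos": the shift along the tool's x, y, z in m, a list of three; "gripper": the finger opening in m, from 0 to 0.0854. In form: {"turn": [[rx, ry, rz], ...], "delta_pos": [[dx, dy, dz], ...], "gripper": [gripper, ...]}. A call has 1 to 20 rows; each row shifts and turns the commanded pose from where the row before left it, along the tool's axes as they then stand; what a row does not reach is not made up. A row lasts 1/12 s, in which the tool goes at most 41.7 mm and 7.16 degrees, less where a joint would pass 70% of its speed; a pose out of reach is approached as far as the arm can. A call with a gripper value outside its range is refused whole. The fingers move at their own pace and stop on an object; "grip_force" is the grip in N (left out, the last holds). Time passes only in rows, so rows that do not move let the fingers close. It gives the time, the measured TCP pose, the force, the opening and the grip force at its end, in the units of the state.
- read_state(): the state, without advancing time (a new reading comes with each control period).
- vision.read_camera(name): name is "scene" or "top" or "wrist"; returns the picture (420x560x3 uint8, red, green, blue); there is no depth.
- vision.calibration(name): a dict with "vfov" (degrees; the focal length in pixels is half the picture's height over the tangent of half this angle, whatever the lens; pixels are square), "cx", "cy" (the principal point, pixels), "dist" ([k1, k2, p1, p2, k3] as OpenCV has them; the pictures are not rectified), "R" (3x3) and "t" (3): a world point X has camera coordinates R X + t; the wrist camera has in their place "mount" (4x4, takes a point from camera to tool coordinates, whose origin is the TCP and whose axes are the flange's). Camera axes: x right, y down, z forward; pixel columns grow to the right and rows downward; lengths in m; the calibration is good to about 2 mm. A picture is of the moment at which its call begins: read the wrist's pose just before it. calibration takes no time and is no camera call.
- ticket.finish_job(): hands the job in; it is judged then, once.
The state is a dict: "time": time; "q": joint angles; "joint_vel": joint speeds; "joint_torque": joint torques, N m; "tool_pos": TCP position; "tcp_rot": TCP orientation; "wrist_force": force on the tool from outside, world axes, zero at the start; "torque": the same for the moment, N m; "width": opening from 0.0 (shut) to 1.0 (fully open); "grip_force": force on a finger pad.
Only numpy, scipy, OpenCV 4.12 (cv2) and the standard library are available. Lean on these libraries where they do the work, as an engineer would, in place of code of your own. Each camera call takes 0.05 s, during which the arm holds its last target. There are 200 camera calls.

## Working session

There is one attempt and no reset: what is moved stays moved. The work goes in short steps, Python scripts to look and compute and a tool call to move; the robot and the scene stay as the last step left them, time stands still between calls to the robot, and variables do not carry over. Pictures are saved under pics/ and viewed, at most 12 in all, crops included, and the job is handed in when it is done.

Besides the shell and the picture viewer there is one more tool, called by a JSON object that holds its "method" and its "body". jog_arm: Moves the arm, as the interface text tells. Its arguments: {"type":"object","properties":{"turn":{"type":"array","items":{"type":"array","items":{"type":"number"}}},"delta_pos":{"type":"array","items":{"type":"array","items":{"type":"number"}}},"gripper":{"type":"array","items":{"type":"number"}},"grip_force":{"type":"number"}},"required":["turn","delta_pos","gripper"]}

```bash
mkdir -p pics; python3 - <<'E'
from workcell import read_state, vision
import cv2,numpy as np
s=read_state();print({k:np.round(v,3).tolist() for k,v in s.items()})
for n in ("scene","top"):
    im=vision.read_camera(n);cv2.imwrite(f"pics/{n}0.png",im[:,:,::-1])
for n in ("scene","top","wrist"): print(n,vision.calibration(n))
E
```

```text
{'time': 0.0, 'q': [1.168, 0.265, 1.605, -0.0, 1.274, -0.037], 'joint_vel': [-0.001, -0.0, 0.002, -0.002, 0.0, -0.001], 'joint_torque': [-0.002, -51.513, -36.73, -0.0, 0.013, 0.0], 'tool_pos': [0.241, 0.63, 0.23], 'tcp_rot': [-0.571, -3.089, 0.003], 'wrist_force': [-0.067, 0.915, 0.363], 'torque': [0.03, 0.013, 0.052], 'grip_force': 0.0, 'width': 1.001}
scene {'vfov': 45.57783976392882, 'cx': 278.90486491336117, 'cy': 206.99886063211449, 'dist': array([-0.01122631,  0.        ,  0.        ,  0.        ,  0.        ]), 'R': array([[ 0.87092826, -0.49075395, -0.02538763],
       [-0.2256115 , -0.35342204, -0.90785038],
       [ 0.43655861,  0.79640029, -0.41852497]]), 't': array([-0.4384197 ,  0.21528679,  1.33555993])}
top {'vfov': 42.94025180407537, 'cx': 274.874910961256, 'cy': 199.82985361897389, 'dist': array([0.06982026, 0.        , 0.        , 0.        , 0.        ]), 'R': array([[ 0.01927433, -0.99975953, -0.01045884],
       [-0.98795347, -0.01743812, -0.15376558],
       [ 0.15354622,  0.01329658, -0.988052  ]]), 't': array([-0.01061139,  0.4994955 ,  1.49041906])}
wrist {'vfov': 66.71669023071077, 'cx': 277.48251950217684, 'cy': 211.11645711613056, 'dist': array([-0.06787621,  0.        ,  0.        ,  0.        ,  0.        ]), 'mount': array([[-1.55176116e-03, -9.55025940e-01, -2.96518206e-01,
         7.55313286e-02],
       [ 9.99998738e-01, -1.58282395e-03, -1.35307975e-04,
         4.45622578e-04],
       [-3.40113491e-04, -2.96518042e-01,  9.55027191e-01,
        -1.42496462e-01],
       [ 0.00000000e+00,  0.00000000e+00,  0.00000000e+00,
         1.00000000e+00]])}
```

View pics/scene0.png

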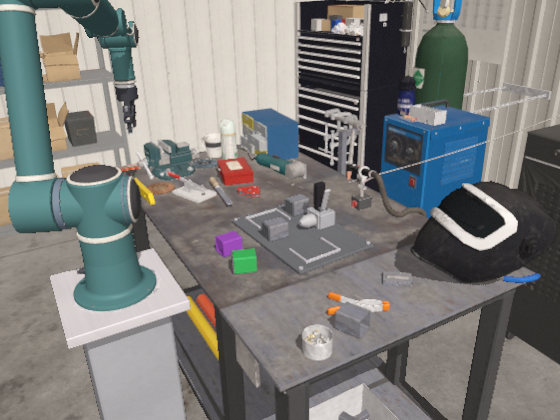

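View pics/top0.png

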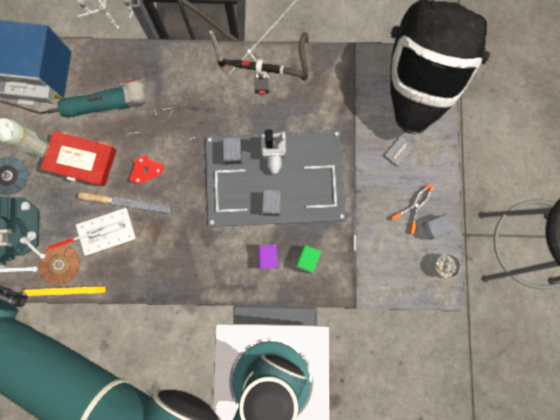

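The scene shows the gauge, with the sleeve in front of the pin at about (271,202) in the top view and the waiting sleeve at (232,149). The deck corners are near (206,137), (340,132), (344,221) and (209,226). The green and purple look-alikes are in front of the deck.

```bash
cat > h.py <<'E'
import numpy as np,cv2
from workcell import read_state,vision
from scipy.spatial.transform import Rotation as Ro
def K(c,h=420):
    f=h/2/np.tan(np.radians(c["vfov"])/2);return np.array([[f,0,c["cx"]],[0,f,c["cy"]],[0,0,1.]])
def Rt(c,s=None):
    if "R" in c: return c["R"],c["t"]
    T=np.eye(4);T[:3,:3]=Ro.from_rotvec(s["tcp_rot"]).as_matrix();T[:3,3]=s["tool_pos"]
    M=np.linalg.inv(T@c["mount"]);return M[:3,:3],M[:3,3]
def ray(n,px,z,s=None):
    c=vision.calibration(n);R,t=Rt(c,s)
    u=cv2.undistortPoints(np.array(px,float).reshape(-1,1,2),K(c),np.array(c["dist"])).reshape(-1,2)
    d=np.c_[u,np.ones(len(u))]@R;o=-R.T@t
    return o+d*((z-o[2])/d[:,2])[:,None]
def proj(n,P,s=None):
    c=vision.calibration(n);R,t=Rt(c,s)
    return cv2.projectPoints(np.array(P,float),cv2.Rodrigues(R)[0],t,K(c),np.array(c["dist"]))[0].reshape(-1,2)
E
python3 - <<'E'
from h import *
im=cv2.imread("pics/top0.png")
c=im[120:240,195:355];cv2.imwrite("pics/crop.png",cv2.resize(c,None,fx=5,fy=5,interpolation=cv2.INTER_CUBIC))
hsv=cv2.cvtColor(im,cv2.COLOR_BGR2HSV)
for p in [(250,215),(220,180),(290,215),(190,215),(280,240),(270,120),(271,202),(232,150)]: print(p,im[p[1],p[0]],hsv[p[1],p[0]])
b=im.astype(int); m=((b[:,:,0]-b[:,:,2])>=2).astype(np.uint8)*255
roi=np.zeros_like(m);roi[120:240,195:355]=1;m*=roi
m=cv2.morphologyEx(m,cv2.MORPH_OPEN,np.ones((3,3)));m=cv2.morphologyEx(m,cv2.MORPH_CLOSE,np.ones((5,5)))
cs=max(cv2.findContours(m,cv2.RETR_EXTERNAL,cv2.CHAIN_APPROX_NONE)[0],key=cv2.contourArea)
h=cv2.convexHull(cs);a=cv2.approxPolyDP(h,5,True).reshape(-1,2);print(a)
print(ray("top",a,0.01).round(4))
P=ray("top",h.reshape(-1,2),0.01)[:,:2].astype(np.float32)
print(cv2.minAreaRect(P))
E
```

```text
(250, 215) [117 120 118] [ 50   6 120]
(220, 180) [124 127 123] [ 68   8 127]
(290, 215) [124 125 124] [ 60   2 125]
(190, 215) [103 106 118] [  6  32 118]
(280, 240) [101 109 120] [ 13  40 120]
(270, 120) [111 112 116] [  6  11 116]
(271, 202) [162 154 156] [128  13 162]
(232, 150) [159 153 155] [130  10 159]
[[273 190]
 [274 212]
 [265 212]
 [266 192]]
[[0.5331 0.005  0.01  ]
 [0.4682 0.0009 0.01  ]
 [0.4677 0.027  0.01  ]
 [0.5268 0.0254 0.01  ]]
((0.5003907680511475, 0.016056790947914124), (0.06495652347803116, 0.03498007357120514), 1.1023973226547241)
```

View pics/crop.png

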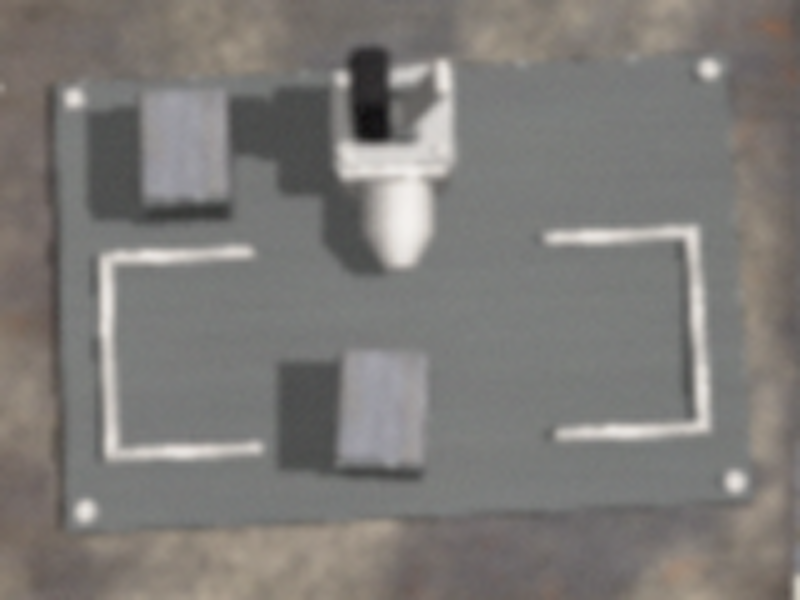

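The crop shows four deck screws at (73,98), (708,70), (736,482) and (86,512), and the pin tip at (400,268). The sleeve's top has corners at about (342,350), (427,352), (421,466) and (338,463). The waiting sleeve is at (143,90)-(230,205).

```bash
python3 - <<'E'
from h import *
f=lambda L:[(195+(x-2)/5,120+(y-2)/5) for x,y in L]
S=ray("top",f([(73,98),(708,70),(736,482),(86,512)]),0.012)[:,:2];print(S.round(4))
c=S.mean(0);ux=(S[0]+S[1]-S[2]-S[3]);yaw=np.arctan2(ux[1],ux[0]);uy=S[0]+S[3]-S[1]-S[2];print("c",c,yaw,np.arctan2(-uy[0],uy[1]),np.linalg.norm(ux)/2,np.linalg.norm(uy)/2)
D=ray("top",f([(55,85),(725,58),(748,497),(70,528)]),0.008)[:,:2];print("deck",D.mean(0),np.linalg.norm(D[0]-D[1]),np.linalg.norm(D[1]-D[2]))
yaw=(yaw+np.arctan2(-uy[0],uy[1]))/2
e=np.array([np.cos(yaw),np.sin(yaw)]);o=c-0.005*e
R=np.array([e,[-e[1],e[0]]])
print("origin",o,yaw)
T=ray("top",f([(342,350),(427,352),(421,466),(338,463)]),0.061)[:,:2]
print("sleeve",T.round(4),T.mean(0),((T.mean(0)-o)@R.T).round(4),"yaw",np.arctan2(*(T[0]-T[3])[::-1]),np.arctan2(*(T[1]-T[2])[::-1]))
print("tip",((ray("top",f([(400,268)]),0.03)[:,:2]-o)@R.T).round(4))
W=ray("top",f([(143,90),(227,90),(230,200),(143,202)]),0.061)[:,:2];print("wait",((W-o)@R.T).round(4))
G=ray("top",f([(352,50),(387,50),(387,140),(355,140)]),0.15)[:,:2];print("grip",((G-o)@R.T).round(4))
E
```

```text
[[ 0.6822  0.1972]
 [ 0.7054 -0.1788]
 [ 0.4598 -0.1955]
 [ 0.4356  0.1804]]
c [0.57073905 0.00078605] 0.06803153374021921 0.06311438496608017 0.2466803714212572 0.376682426446695
deck [0.57081506 0.00157844] 0.3986349557414285 0.26271289479006676
origin [5.65749791e-01 4.58424841e-04] 0.06557295935314969
sleeve [[ 0.5248  0.0325]
 [ 0.5245 -0.0156]
 [ 0.4594 -0.0134]
 [ 0.4603  0.0333]] [0.49226895 0.00916949] [-0.0728  0.0135] yaw -0.012168251383004603 -0.03401114402943712
tip [[ 0.0134 -0.0003]]
wait [[0.1181 0.1423]
 [0.1158 0.0941]
 [0.0512 0.0948]
 [0.0524 0.1444]]
grip [[0.1098 0.0199]
 [0.1089 0.001 ]
 [0.059  0.0033]
 [0.0598 0.0205]]
```

```bash
cat >> h.py <<'E'
YAW=0.0656;O=np.array([0.56575,0.00046])
def g2w(x,y,z): c,s=np.cos(YAW),np.sin(YAW);return np.array([O[0]+c*x-s*y,O[1]+s*x+c*y,z])
def w2g(p): c,s=np.cos(YAW),np.sin(YAW);d=np.array(p)[...,:2]-O;return np.stack([c*d[...,0]+s*d[...,1],-s*d[...,0]+c*d[...,1]],-1)
def plan(P,yaw):  # yaw: world yaw; tool x points back (-x), y left, z down
    s=read_state();R0=Ro.from_rotvec(s["tcp_rot"])
    R1=Ro.from_euler("z",yaw)*Ro.from_matrix(np.diag([-1,1,-1.]))
    print("t",round(s["time"],2),"gauge",w2g(s["tool_pos"]).round(4),"z",round(s["tool_pos"][2],4),"w",round(s["width"],3),"F",np.round(s["wrist_force"],1),"grip",round(s["grip_force"],1))
    print("turn",(R0.inv()*R1).as_rotvec().round(4),"then shift",R1.inv().apply(np.array(P)-s["tool_pos"]).round(4),"shift now",R0.inv().apply(np.array(P)-s["tool_pos"]).round(4))
E
python3 - <<'E'
from h import *
plan(g2w(-0.075,0.013,0.23),YAW)
E
```

```text
t 0.1 gauge [-0.2826  0.6492] z 0.2301 w 0.995 F [-0.5  0.2  0.1] grip 0.0
turn [-0.002  -0.0005 -0.4314] then shift [-2.076e-01 -6.362e-01  1.000e-04] shift now [-0.4546 -0.4911  0.0011]
```

{"method": "jog_arm", "body": {"turn": [[0, 0, -0.108], [0, 0, -0.108], [0, 0, -0.108], [0, 0, -0.1074], [0, 0, 0], [0, 0, 0], [0, 0, 0], [0, 0, 0], [0, 0, 0], [0, 0, 0], [0, 0, 0], [0, 0, 0], [0, 0, 0], [0, 0, 0], [0, 0, 0], [0, 0, 0], [0, 0, 0], [0, 0, 0], [0, 0, 0], [0, 0, 0]], "delta_pos": [[0, 0, 0], [0, 0, 0], [0, 0, 0], [0, 0, 0], [-0.013, -0.0375, 0], [-0.013, -0.0375, 0], [-0.013, -0.0375, 0], [-0.013, -0.0375, 0], [-0.013, -0.0375, 0], [-0.013, -0.0375, 0], [-0.013, -0.0375, 0], [-0.013, -0.0375, 0], [-0.013, -0.0375, 0], [-0.013, -0.0375, 0], [-0.013, -0.0375, 0], [-0.013, -0.0375, 0], [-0.013, -0.0375, 0], [-0.013, -0.0375, 0], [-0.013, -0.0375, 0], [-0.013, -0.0375, 0]], "gripper": [0.085, 0.085, 0.085, 0.085, 0.085, 0.085, 0.085, 0.085, 0.085, 0.085, 0.085, 0.085, 0.085, 0.085, 0.085, 0.085, 0.085, 0.085, 0.085, 0.085]}}

```text
time: 1.77
tool_pos: [0.4883, 0.0433, 0.231]
tcp_rot: [0.103, -3.14, -0.0]
wrist_force: [0.6, 0.2, -0.6]
width: 0.997
grip_force: 0.0
```

```bash
python3 - <<'E'
from h import *
plan(g2w(-0.075,0.013,0.23),YAW)
s=read_state();np.save("s1.npy",s,allow_pickle=True)
im=vision.read_camera("wrist");cv2.imwrite("pics/w1.png",im[:,:,::-1])
E
```

```text
t 1.77 gauge [-0.0744  0.0478] z 0.231 w 0.997 F [ 0.6  0.2 -0.6] grip 0.0
turn [ 0.0001 -0.0002 -0.0001] then shift [ 0.0006 -0.0348  0.001 ] shift now [ 0.0005 -0.0348  0.001 ]
```

View pics/w1.png

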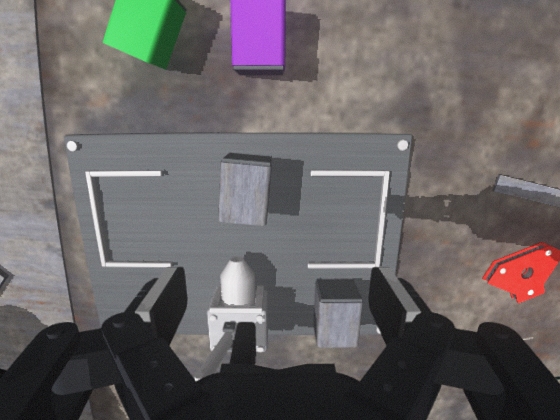

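The wrist view, with down in the picture as +x, shows the sleeve's top at about (222,158), (270,163), (267,225) and (219,219). The pin tip is at (236,259), the near screws are at (72,146) and (402,146), and the bay rails are clear.

```bash
python3 - <<'E'
from h import *
s=np.load("s1.npy",allow_pickle=True).item()
r=lambda p,z:w2g(ray("wrist",p,z,s)).round(4)
print("screws",r([(72,146),(402,146)],0.012))
T=r([(222,158),(270,163),(267,225),(219,219)],0.061);print("sleeve",T,T.mean(0))
print("tip",r([(236,257)],0.0355))
im=cv2.imread("pics/w1.png").astype(int)
m=((im[:,:,0]-im[:,:,1]>3)&(im.max(2)>95)).astype(np.uint8)
m[:140]=0;m[240:]=0;m[:,:200]=0;m[:,300:]=0
m=cv2.morphologyEx(m,cv2.MORPH_CLOSE,np.ones((3,3)))
c=max(cv2.findContours(m,0,1)[0],key=cv2.contourArea)
P=w2g(ray("wrist",cv2.approxPolyDP(c,4,True).reshape(-1,2),0.061,s));print(P.round(4))
P=w2g(ray("wrist",c.reshape(-1,2),0.061,s)).astype(np.float32);print(cv2.minAreaRect(P))
# rails 
print("rails L inner/outer",r([(311,171),(388,171),(382,268),(307,263)],0.018)," R",r([(166,172),(88,174),(96,265),(170,264)],0.018))
print("grip top",r([(233,372),(256,372),(256,330),(233,330)],0.15))
E
```

```text
screws [[-0.1165 -0.1886]
 [-0.1144  0.1889]]
sleeve [[-0.1073 -0.0062]
 [-0.1022  0.0408]
 [-0.0377  0.0371]
 [-0.0443 -0.0126]] [-0.072875  0.014775]
tip [[ 0.011  -0.0004]]
[[-0.1239 -0.0268]
 [-0.022  -0.0341]
 [-0.0219  0.0707]
 [-0.0486  0.0661]
 [-0.0497  0.0352]
 [-0.0993  0.0398]
 [-0.1034 -0.0054]
 [-0.1131  0.0009]
 [-0.1061  0.0692]
 [-0.1235  0.0689]]
((-0.0733765959739685, 0.01834147796034813), (0.10480402410030365, 0.10286225378513336), 89.97126007080078)
rails L inner/outer [[-0.0866  0.0858]
 [-0.0868  0.1734]
 [ 0.0351  0.1784]
 [ 0.0276  0.0843]]  R [[-0.0861 -0.0784]
 [-0.0847 -0.1709]
 [ 0.0316 -0.1817]
 [ 0.0292 -0.0857]]
grip top [[0.0695 0.0083]
 [0.0694 0.0288]
 [0.024  0.0299]
 [0.0241 0.0106]]
```

{"method": "jog_arm", "body": {"turn": [[0, 0, 0], [0, 0, 0], [0, 0, 0.08], [0, 0, 0], [0, 0, 0], [0, 0, 0], [0, 0, 0], [0, 0, 0], [0, 0, 0], [0, 0, 0], [0, 0, 0], [0, 0, 0], [0, 0, 0], [0, 0, 0]], "delta_pos": [[0.007, -0.016, 0], [0.0066, -0.0163, 0], [0, 0, 0], [0, 0, 0.026], [0, 0, 0.026], [0, 0, 0.026], [0, 0, 0.026], [0, 0, 0.026], [0, 0, 0.026], [0, 0, 0.022], [0, 0, 0.017], [0, 0, 0.012], [0, 0, 0.006], [0, 0, 0]], "gripper": [0.085, 0.085, 0.085, 0.085, 0.085, 0.085, 0.085, 0.085, 0.085, 0.085, 0.085, 0.085, 0.085, 0.085], "grip_force": 30}}

```text
time: 2.98
tool_pos: [0.475, 0.0124, 0.0165]
tcp_rot: [-0.022, -3.138, -0.0]
wrist_force: [-0.3, -0.4, 0.4]
width: 0.996
grip_force: 0.0
```

{"method": "jog_arm", "body": {"turn": [[0, 0, 0], [0, 0, 0], [0, 0, 0], [0, 0, 0], [0, 0, 0], [0, 0, 0], [0, 0, 0], [0, 0, 0]], "delta_pos": [[0, 0, 0], [0, 0, 0], [0, 0, 0], [0, 0, 0], [0, 0, 0], [0, 0, 0], [0, 0, 0], [0, 0, 0]], "gripper": [0.07, 0.06, 0.055, 0.05, 0.047, 0.045, 0.045, 0.045], "grip_force": 30}}

```text
time: 3.65
tool_pos: [0.4782, 0.0119, 0.0197]
tcp_rot: [0.022, 3.139, -0.001]
wrist_force: [-0.5, -0.9, 7.0]
width: 0.599
grip_force: 30.9
```

```bash
python3 - <<'E'
from h import *
plan(g2w(-0.075,0.0,0.018),YAW)
s=read_state();np.save("s2.npy",s,allow_pickle=True)
im=vision.read_camera("wrist");cv2.imwrite("pics/w2.png",im[:,:,::-1])
E
```

```text
t 3.65 gauge [-0.0867  0.0172] z 0.0197 w 0.599 F [-0.5 -0.9  7. ] grip 30.9
turn [-0.0004  0.0025 -0.0799] then shift [-0.0117 -0.0172  0.0017] shift now [-0.013  -0.0162  0.0017]
```

View pics/w2.png

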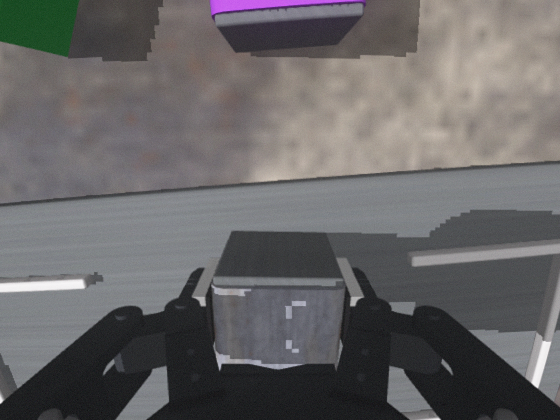

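The sleeve is gripped square between the pads, with its cap towards the robot at (280,260). Next I align it to the pin line.

{"method": "jog_arm", "body": {"turn": [[0, 0, -0.04], [0, 0, -0.04], [0, 0, 0], [0, 0, 0], [0, 0, 0], [0, 0, 0], [0, 0, 0], [0, 0, 0], [0, 0, 0]], "delta_pos": [[0, 0, -0.0005], [0, 0, 0], [0, -0.009, 0], [0, -0.0082, 0], [-0.012, 0, 0], [-0.012, 0, 0], [-0.012, 0, 0], [-0.01, 0, 0], [0, 0, 0]], "gripper": [0.045, 0.045, 0.045, 0.045, 0.045, 0.045, 0.045, 0.045, 0.045]}}

```text
time: 4.45
tool_pos: [0.5258, -0.0031, 0.0194]
tcp_rot: [-0.101, 3.138, -0.001]
wrist_force: [3.5, 0.2, 8.9]
width: 0.59
grip_force: 33.3
```

```bash
python3 - <<'E'
from h import *
plan(g2w(0.014,0.0,0.018),YAW)
im=vision.read_camera("scene");cv2.imwrite("pics/sc2.png",cv2.resize(im[170:280,220:380,::-1],None,fx=5,fy=5,interpolation=cv2.INTER_CUBIC))
s=read_state();print(s["wrist_force"])
im=vision.read_camera("top");cv2.imwrite("pics/top2.png",im[:,:,::-1])
E
```

```text
t 4.45 gauge [-0.0401 -0.0009] z 0.0194 w 0.59 F [3.5 0.2 8.9] grip 33.3
turn [-0.0007  0.002  -0.0014] then shift [-0.0541  0.0009  0.0014] shift now [-0.0541  0.001   0.0015]
[ 2.14288501 -1.33504102  3.22833334]
```

View pics/sc2.png

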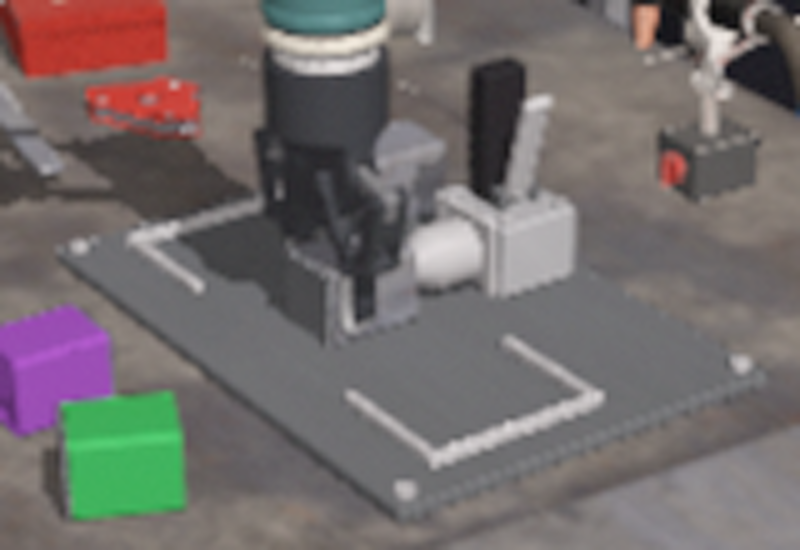

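The sleeve is lined up just before the pin tip, so I go on slowly.

{"method": "jog_arm", "body": {"turn": [[0, 0, 0], [0, 0, 0], [0, 0, 0], [0, 0, 0], [0, 0, 0], [0, 0, 0], [0, 0, 0], [0, 0, 0], [0, 0, 0]], "delta_pos": [[-0.003, 0, 0], [-0.003, 0, 0], [-0.003, 0, 0], [-0.003, 0, 0], [-0.003, 0, 0], [-0.003, 0, 0], [-0.003, 0, 0], [-0.003, 0, 0], [0, 0, 0]], "gripper": [0.045, 0.045, 0.045, 0.045, 0.045, 0.045, 0.045, 0.045, 0.045]}}

```text
time: 5.3
tool_pos: [0.5459, -0.0008, 0.0194]
tcp_rot: [0.102, -3.136, 0.0]
wrist_force: [-5.7, -0.7, 12.5]
width: 0.591
grip_force: 33.6
```

{"method": "jog_arm", "body": {"turn": [[0, 0, 0], [0, 0, 0], [0, 0, 0]], "delta_pos": [[-0.0015, 0, 0], [-0.0015, 0, 0], [-0.0015, 0, 0]], "gripper": [0.045, 0.045, 0.045]}}

```text
time: 5.55
tool_pos: [0.5493, -0.0005, 0.0194]
tcp_rot: [0.102, -3.134, 0.0]
wrist_force: [-9.9, -0.5, 15.6]
width: 0.587
grip_force: 33.9
```

```bash
python3 - <<'E'
from h import *
plan(g2w(0.014,0.0,0.018),YAW)
E
```

```text
t 5.55 gauge [-0.0165  0.0001] z 0.0194 w 0.587 F [-9.9 -0.5 15.6] grip 33.9
turn [ 0.0002 -0.0059 -0.0005] then shift [-0.0305 -0.0001  0.0014] shift now [-0.0305 -0.0001  0.0012]
```

{"method": "jog_arm", "body": {"turn": [[0, 0, 0], [0, 0, 0], [0, 0, 0]], "delta_pos": [[0, 0, -0.001], [0, 0, -0.0005], [0, 0, 0]], "gripper": [0.045, 0.045, 0.045]}}

```text
time: 5.8
tool_pos: [0.551, -0.0003, 0.0195]
tcp_rot: [0.102, -3.138, -0.0]
wrist_force: [-1.7, -0.1, 0.0]
width: 0.595
grip_force: 32.1
```

{"method": "jog_arm", "body": {"turn": [[0, 0, 0], [0, 0, 0], [0, 0, 0], [0, 0, 0]], "delta_pos": [[-0.0015, 0, 0], [-0.0015, 0, 0], [-0.0015, 0, 0], [0, 0, 0]], "gripper": [0.045, 0.045, 0.045, 0.045]}}

```text
time: 6.13
tool_pos: [0.5572, 0.0002, 0.02]
tcp_rot: [-0.103, 3.14, 0.0]
wrist_force: [-0.0, 0.6, -2.5]
width: 0.592
grip_force: 31.8
```

```bash
python3 - <<'E'
from h import *
plan(g2w(0.014,0.0,0.018),YAW)
E
```

```text
t 6.13 gauge [-0.0085  0.0003] z 0.02 w 0.592 F [-0.   0.6 -2.5] grip 31.8
turn [ 0.      0.0002 -0.0001] then shift [-0.0225 -0.0003  0.002 ] shift now [-0.0225 -0.0003  0.002 ]
```

{"method": "jog_arm", "body": {"turn": [[0, 0, 0], [0, 0, 0], [0, 0, 0], [0, 0, 0]], "delta_pos": [[-0.0015, 0, 0], [-0.0015, 0, 0], [-0.0015, 0, 0], [0, 0, 0]], "gripper": [0.045, 0.045, 0.045, 0.045]}}

```text
time: 6.47
tool_pos: [0.5618, 0.0005, 0.0204]
tcp_rot: [-0.103, 3.139, -0.0]
wrist_force: [-0.4, -0.1, -1.7]
width: 0.588
grip_force: 31.8
```

{"method": "jog_arm", "body": {"turn": [[0, 0, 0], [0, 0, 0], [0, 0, 0], [0, 0, 0]], "delta_pos": [[-0.0015, 0, 0], [-0.0015, 0, 0], [0, 0, 0], [0, 0, 0]], "gripper": [0.045, 0.045, 0.045, 0.045]}}

```text
time: 6.8
tool_pos: [0.5645, 0.0006, 0.0203]
tcp_rot: [-0.103, 3.14, -0.0]
wrist_force: [-0.2, -0.3, -2.6]
width: 0.591
grip_force: 31.8
```

```bash
python3 - <<'E'
from h import *
plan(g2w(0.014,0.0,0.018),YAW)
E
```

```text
t 6.8 gauge [-0.0013  0.0003] z 0.0203 w 0.591 F [-0.2 -0.3 -2.6] grip 31.8
turn [-0.      0.0001  0.0001] then shift [-0.0153 -0.0003  0.0023] shift now [-0.0153 -0.0003  0.0023]
```

{"method": "jog_arm", "body": {"turn": [[0, 0, 0], [0, 0, 0], [0, 0, 0], [0, 0, 0], [0, 0, 0], [0, 0, 0]], "delta_pos": [[-0.002, 0, 0], [-0.002, 0, 0], [-0.002, 0, 0], [-0.002, 0, 0], [-0.002, 0, 0.0003], [0, 0, 0]], "gripper": [0.045, 0.045, 0.045, 0.045, 0.045, 0.045]}}

```text
time: 7.3
tool_pos: [0.5749, 0.0013, 0.02]
tcp_rot: [-0.103, 3.139, -0.0]
wrist_force: [0.3, -0.3, -2.0]
width: 0.59
grip_force: 31.8
```

{"method": "jog_arm", "body": {"turn": [[0, 0, 0], [0, 0, 0], [0, 0, 0]], "delta_pos": [[-0.0015, 0, 0], [-0.0015, 0, 0], [0, 0, 0]], "gripper": [0.045, 0.045, 0.045]}}

```text
time: 7.55
tool_pos: [0.5776, 0.0015, 0.02]
tcp_rot: [-0.103, 3.14, -0.0]
wrist_force: [0.8, -0.2, -2.3]
width: 0.593
grip_force: 31.8
```

{"method": "jog_arm", "body": {"turn": [[0, 0, 0], [0, 0, 0], [0, 0, 0]], "delta_pos": [[-0.0015, 0, 0], [-0.0015, 0, 0], [0, 0, 0]], "gripper": [0.045, 0.045, 0.045]}}

```text
time: 7.8
tool_pos: [0.5796, 0.0017, 0.0198]
tcp_rot: [0.103, -3.138, 0.0]
wrist_force: [-2.5, 0.1, 0.3]
width: 0.594
grip_force: 31.9
```

```bash
python3 - <<'E'
from h import *
plan(g2w(0.014,0.0,0.018),YAW)
E
```

```text
t 7.8 gauge [0.0139 0.0003] z 0.0198 w 0.594 F [-2.5  0.1  0.3] grip 31.9
turn [ 0.     -0.0018  0.0001] then shift [-0.0001 -0.0003  0.0018] shift now [-0.0001 -0.0003  0.0018]
```

{"method": "jog_arm", "body": {"turn": [[0, 0, 0], [0, 0, 0], [0, 0, 0]], "delta_pos": [[-0.0015, 0, 0], [-0.001, 0, 0], [0, 0, 0]], "gripper": [0.045, 0.045, 0.045]}}

```text
time: 8.05
tool_pos: [0.5796, 0.0017, 0.0195]
tcp_rot: [0.104, -3.133, 0.0]
wrist_force: [-9.8, -1.9, 5.5]
width: 0.589
grip_force: 32.5
```

{"method": "jog_arm", "body": {"turn": [[0, 0, 0], [0, 0, 0], [0, 0, 0]], "delta_pos": [[-0.001, 0, 0], [-0.001, 0, 0], [0, 0, 0]], "gripper": [0.045, 0.045, 0.045]}}

```text
time: 8.3
tool_pos: [0.5796, 0.0016, 0.0195]
tcp_rot: [0.104, -3.129, 0.0]
wrist_force: [-15.6, -1.5, 10.4]
width: 0.589
grip_force: 33.0
```

```bash
python3 - <<'E'
from h import *
plan(g2w(0.014,0.0,0.018),YAW)
im=vision.read_camera("scene");cv2.imwrite("pics/sc3.png",cv2.resize(im[170:280,220:380,::-1],None,fx=5,fy=5,interpolation=cv2.INTER_CUBIC))
E
```

```text
t 8.3 gauge [0.0139 0.0003] z 0.0195 w 0.589 F [-15.6  -1.5  10.4] grip 33.0
turn [ 0.0001 -0.0108  0.0008] then shift [-0.0001 -0.0003  0.0015] shift now [-0.0001 -0.0003  0.0015]
```

View pics/sc3.png

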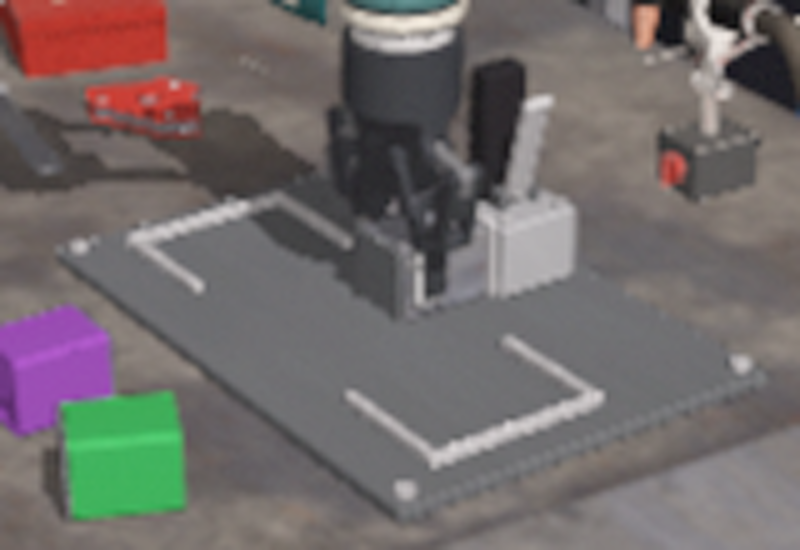

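The sleeve has stopped against the stripper plate: force is building with the tool at x = 0.0139, exactly the home position. So it went **home**, and belongs in the left bay. I release it and rise.

{"method": "jog_arm", "body": {"turn": [[0, 0, 0], [0, 0, 0], [0, 0, 0], [0, 0, 0], [0, 0, 0], [0, 0, 0], [0, 0, 0], [0, 0, 0], [0, 0, 0], [0, 0, 0], [0, 0, 0], [0, 0, 0], [0, 0, 0], [0, 0, 0], [0, 0, 0]], "delta_pos": [[0.002, 0, 0], [0, 0, 0], [0, 0, 0], [0, 0, 0], [0, 0, 0], [0, 0, -0.01], [0, 0, -0.025], [0, 0, -0.035], [0, 0, -0.035], [0, 0, -0.035], [0, 0, -0.035], [0, 0, -0.035], [0, 0, -0.03], [0, 0, -0.02], [0, 0, 0]], "gripper": [0.045, 0.06, 0.07, 0.08, 0.085, 0.085, 0.085, 0.085, 0.085, 0.085, 0.085, 0.085, 0.085, 0.085, 0.085]}}

```text
time: 9.6
tool_pos: [0.5861, 0.0018, 0.2879]
tcp_rot: [-0.103, 3.128, -0.001]
wrist_force: [1.5, 0.2, 0.5]
width: 0.995
grip_force: 0.0
```

```bash
python3 - <<'E'
from h import *
plan(g2w(0.094,0.0,0.25),YAW)
s=read_state();np.save("s3.npy",s,allow_pickle=True)
im=vision.read_camera("wrist");cv2.imwrite("pics/w3.png",im[:,:,::-1])
E
```

```text
t 9.6 gauge [ 0.0204 -0.    ] z 0.2879 w 0.995 F [1.5 0.2 0.5] grip 0.0
turn [-0.0013  0.0122  0.0001] then shift [-0.0736  0.      0.0379] shift now [-0.0731  0.0001  0.0388]
```

View pics/w3.png

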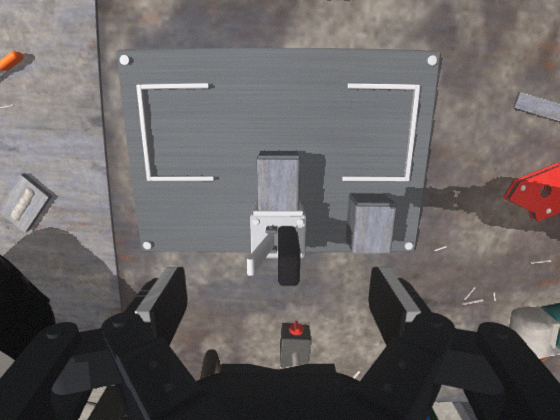

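The wrist view shows the sleeve flush on the stripper plate at (280,212). The grip post's top spans columns 279-300 with its far end at row 285, and the trigger end is at about (252,268). The screws are at (124,60), (432,60), (408,245) and (148,245).

```bash
python3 - <<'E'
from h import *
s=np.load("s3.npy",allow_pickle=True).item()
r=lambda p,z:w2g(ray("wrist",p,z,s)).round(4).tolist()
print("screws",r([(124,60),(432,60),(408,245),(148,245)],0.012))
print("post left,right,far",r([(300,268),(279,268),(289,285)],0.15))
print("trigger end L/R",r([(247,268),(257,268),(251,275)],0.14))
print("housing top",r([(251,218),(305,218)],0.06))
im=cv2.imread("pics/w3.png")
print(im[268,240:310].mean(1).astype(int).tolist())
print(im[225:295,289].mean(1).astype(int).tolist())
c=[im[y,250:252].mean() .astype(int).tolist() for y in range(225,285)];print(c)
E
```

```text
screws [[-0.1168, -0.1885], [-0.1162, 0.1898], [0.1302, 0.188], [0.1298, -0.1872]]
post left,right,far [[0.0925, 0.0221], [0.0925, 0.0015], [0.1115, 0.0115]]
trigger end L/R [[0.0978, -0.031], [0.0978, -0.0208], [0.1059, -0.0272]]
housing top [[0.0719, -0.0326], [0.072, 0.0336]]
[123, 117, 119, 118, 119, 120, 134, 229, 238, 237, 232, 220, 186, 144, 118, 95, 94, 96, 101, 104, 109, 108, 105, 103, 106, 101, 105, 108, 109, 109, 107, 112, 113, 110, 116, 119, 110, 106, 48, 50, 48, 48, 43, 53, 50, 44, 48, 47, 47, 48, 49, 50, 50, 41, 49, 49, 49, 46, 34, 46, 91, 104, 105, 107, 104, 106, 104, 108, 102, 104]
[181, 72, 39, 43, 43, 41, 38, 42, 42, 40, 38, 45, 40, 42, 43, 38, 39, 35, 39, 41, 40, 38, 35, 40, 42, 41, 36, 40, 40, 40, 39, 43, 47, 45, 49, 46, 50, 50, 45, 48, 48, 52, 50, 48, 47, 50, 48, 48, 53, 46, 50, 47, 48, 46, 48, 47, 46, 45, 51, 43, 60, 97, 109, 107, 110, 104, 105, 112, 111, 114]
[202, 203, 198, 193, 186, 186, 186, 186, 186, 181, 182, 182, 181, 182, 182, 183, 179, 181, 177, 175, 174, 174, 176, 174, 172, 175, 171, 163, 144, 119, 114, 114, 112, 119, 170, 215, 221, 222, 224, 222, 224, 224, 224, 226, 224, 225, 226, 227, 228, 227, 180, 114, 105, 108, 107, 107, 109, 108, 114, 110]
```

{"method": "jog_arm", "body": {"turn": [[0, 0, 0], [0, 0, 0], [0, 0, 0], [0, 0, 0], [0, 0, 0], [0, 0, 0], [0, 0, 0], [0, 0, 0]], "delta_pos": [[-0.025, -0.003, 0], [-0.025, 0, 0], [-0.0256, 0, 0], [0, 0, 0.025], [0, 0, 0.025], [0, 0, 0.02], [0, 0, 0.01], [0, 0, 0]], "gripper": [0.085, 0.085, 0.085, 0.085, 0.085, 0.085, 0.085, 0.085]}}

```text
time: 10.32
tool_pos: [0.6554, 0.0039, 0.1948]
tcp_rot: [0.103, -3.131, -0.001]
wrist_force: [-0.7, -0.3, -0.4]
width: 0.997
grip_force: 0.0
```

```bash
python3 - <<'E'
from h import *
plan(g2w(0.096,-0.003,0.102),YAW)
E
```

```text
t 10.32 gauge [ 0.0896 -0.0024] z 0.1948 w 0.997 F [-0.7 -0.3 -0.4] grip 0.0
turn [ 0.0008 -0.0086 -0.    ] then shift [-0.0064 -0.0006  0.0928] shift now [-0.0072 -0.0007  0.0928]
```

{"method": "jog_arm", "body": {"turn": [[0, 0, 0], [0, 0, 0], [0, 0, 0], [0, 0, 0], [0, 0, 0], [0, 0, 0], [0, 0, 0]], "delta_pos": [[-0.006, 0, 0], [0, 0, 0.02], [0, 0, 0.02], [0, 0, 0.02], [0, 0, 0.02], [0, 0, 0.012], [0, 0, 0]], "gripper": [0.085, 0.085, 0.085, 0.085, 0.085, 0.085, 0.085]}}

```text
time: 10.9
tool_pos: [0.6634, 0.0042, 0.1061]
tcp_rot: [0.103, -3.137, -0.0]
wrist_force: [-0.7, 0.4, -0.2]
width: 0.993
grip_force: 0.0
```

```bash
python3 - <<'E'
from h import *
plan(g2w(0.096,0.0045,0.102),YAW)
E
```

```text
t 10.9 gauge [ 0.0977 -0.0026] z 0.1061 w 0.993 F [-0.7  0.4 -0.2] grip 0.0
turn [ 0.0003 -0.0032  0.    ] then shift [0.0017 0.0071 0.0041] shift now [0.0016 0.0071 0.0041]
```

{"method": "jog_arm", "body": {"turn": [[0, 0, 0], [0, 0, 0], [0, 0, 0], [0, 0, 0], [0, 0, 0], [0, 0, 0], [0, 0, 0], [0, 0, 0], [0, 0, 0], [0, 0, 0], [0, 0, 0], [0, 0, 0], [0, 0, 0], [0, 0, 0], [0, 0, 0], [0, 0, 0], [0, 0, 0], [0, 0, 0], [0, 0, 0]], "delta_pos": [[0, 0.0035, 0.001], [0, 0.0035, 0], [0, 0, 0], [0, 0, 0], [0, 0, 0], [0, 0, 0], [0, 0, 0], [0, 0, 0], [0, 0, 0], [0, 0, 0], [0, 0, 0], [0, 0, 0], [0, 0, 0], [0, 0, 0], [0, 0, 0], [0, 0, 0], [0, 0, 0], [0, 0, 0], [0, 0, 0]], "gripper": [0.085, 0.085, 0.08, 0.075, 0.07, 0.066, 0.062, 0.059, 0.056, 0.053, 0.05, 0.047, 0.044, 0.041, 0.038, 0.035, 0.032, 0.03, 0.03], "grip_force": 40}}

```text
time: 12.48
tool_pos: [0.6661, 0.012, 0.1104]
tcp_rot: [-0.103, 3.135, 0.001]
wrist_force: [-0.9, 4.0, 9.4]
width: 0.387
grip_force: 40.3
```

```bash
python3 - <<'E'
from h import *
plan(g2w(0.096,0.0045,0.102),YAW)
im=vision.read_camera("wrist");a=im[:,:,::-1]
b=vision.read_camera("scene")[150:290,210:390,::-1]
cv2.imwrite("pics/sq.png",cv2.hconcat([cv2.resize(a,(400,300)),cv2.resize(b,(386,300))]))
E
```

```text
t 12.48 gauge [0.1008 0.005 ] z 0.1104 w 0.387 F [-0.9  4.   9.4] grip 40.3
turn [0.0005 0.0052 0.0004] then shift [ 0.0048 -0.0005  0.0084] shift now [ 0.0049 -0.0005  0.0084]
```

View pics/sq.png

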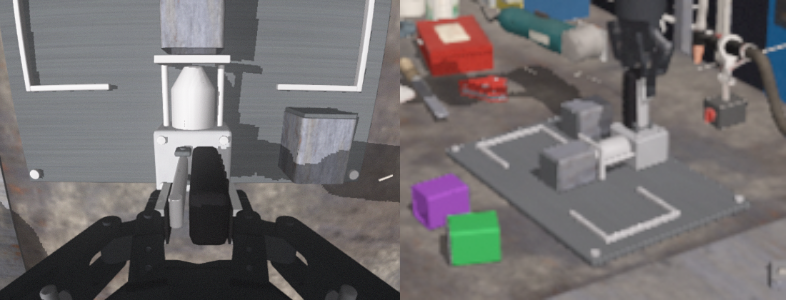

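The trigger is fully squeezed (opening 33 mm) and the sleeve has come off the pin, straight and just ahead of the tip. I let the trigger go and rise.

{"method": "jog_arm", "body": {"turn": [[0, 0, 0], [0, 0, 0], [0, 0, 0], [0, 0, 0], [0, 0, 0], [0, 0, 0], [0, 0, 0], [0, 0, 0], [0, 0, 0], [0, 0, 0], [0, 0, 0], [0, 0, 0], [0, 0, 0], [0, 0, 0], [0, 0, 0], [0, 0, 0], [0, 0, 0]], "delta_pos": [[0, 0, 0], [0, 0, 0], [0, 0, 0], [0, 0, 0], [0, 0, 0], [0, 0, 0], [0, 0, 0], [0, -0.007, 0], [0, 0, 0], [0, 0, -0.02], [0, 0, -0.03], [0, 0, -0.03], [0, 0, -0.03], [0, 0, -0.02], [0, 0, -0.01], [0, 0, 0], [0, 0, 0]], "gripper": [0.04, 0.048, 0.056, 0.064, 0.072, 0.08, 0.085, 0.085, 0.085, 0.085, 0.085, 0.085, 0.085, 0.085, 0.085, 0.085, 0.085]}}

```text
time: 14.0
tool_pos: [0.6643, 0.0042, 0.2467]
tcp_rot: [-0.103, 3.14, 0.0]
wrist_force: [0.2, 1.0, -0.1]
width: 0.997
grip_force: 0.0
```

```bash
python3 - <<'E'
from h import *
plan(g2w(-0.027,-0.075,0.25),YAW)
s=read_state();print(s["q"]);np.save("s4.npy",s,allow_pickle=True)
im=vision.read_camera("wrist");a=im[:,:,::-1];cv2.imwrite("pics/w4.png",a)
E
```

```text
t 14.0 gauge [ 0.0986 -0.0027] z 0.2467 w 0.997 F [ 0.2  1.  -0.1] grip 0.0
turn [ 0.0001  0.0002 -0.0001] then shift [ 0.1256 -0.0723 -0.0033] shift now [ 0.1256 -0.0723 -0.0033]
[-3.11984417e-02  2.35174549e-01  1.61092630e+00  1.39163071e-04
  1.29528526e+00 -1.66753644e+00]
```

View pics/w4.png

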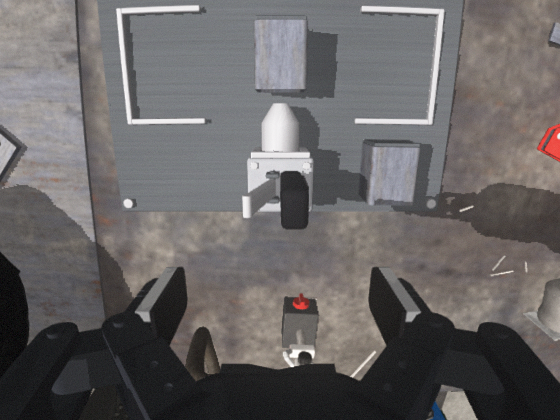

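The stripped sleeve lies straight, with its top spanning (255,17)-(306,90). The trigger has sprung back and the bay is clear.

```bash
python3 - <<'E'
from h import *
s=np.load("s4.npy",allow_pickle=True).item()
r=lambda p,z:w2g(ray("wrist",p,z,s)).round(4).tolist()
print(np.mean(r([(255,17),(306,17),(306,90),(255,88)],0.061),0), r([(255,17),(306,17),(306,90),(255,88)],0.061))
print("rail inner",r([(361,14),(437,14),(432,118),(355,118)],0.018))
E
```

```text
[-0.031125  0.000675] [[-0.0632, -0.023], [-0.0632, 0.0243], [0.0019, 0.0255], [-0.0, -0.0241]]
rail inner [[-0.0782, 0.0857], [-0.0808, 0.1677], [0.0276, 0.174], [0.0288, 0.0851]]
```

{"method": "jog_arm", "body": {"turn": [[0, 0, 0], [0, 0, 0], [0, 0, 0], [0, 0, 0], [0, 0, 0.1122], [0, 0, 0.1122], [0, 0, 0.1122], [0, 0, 0.1122], [0, 0, 0.1122], [0, 0, 0.1122], [0, 0, 0.1122], [0, 0, 0.1122], [0, 0, 0.1122], [0, 0, 0.1122], [0, 0, 0.1122], [0, 0, 0.1122], [0, 0, 0.1122], [0, 0, 0.1122], [0, 0, 0], [0, 0, 0]], "delta_pos": [[0.0314, -0.018, 0], [0.0314, -0.018, 0], [0.0314, -0.018, 0], [0.0314, -0.018, 0], [0, 0, 0], [0, 0, 0], [0, 0, 0], [0, 0, 0], [0, 0, 0], [0, 0, 0], [0, 0, 0], [0, 0, 0], [0, 0, 0], [0, 0, 0], [0, 0, 0], [0, 0, 0], [0, 0, 0], [0, 0, 0], [0, 0, 0], [0, 0, 0]], "gripper": [0.04, 0.04, 0.04, 0.04, 0.04, 0.04, 0.04, 0.04, 0.04, 0.04, 0.04, 0.04, 0.04, 0.04, 0.04, 0.04, 0.04, 0.04, 0.04, 0.04]}}

```text
time: 15.72
tool_pos: [0.5426, -0.0756, 0.2447]
tcp_rot: [-2.142, -2.294, 0.003]
wrist_force: [1.2, 0.5, -0.4]
width: 0.471
grip_force: 0.0
```

```bash
python3 - <<'E'
from h import *
plan(g2w(-0.029,-0.075,0.02),YAW-np.pi/2)
E
```

```text
t 15.72 gauge [-0.0281 -0.0744] z 0.2447 w 0.471 F [ 1.2  0.5 -0.4] grip 0.0
turn [-0.0038 -0.001   0.0031] then shift [-0.0006 -0.0009  0.2247] shift now [-8.000e-04 -1.000e-04  2.247e-01]
```

{"method": "jog_arm", "body": {"turn": [[0, 0, 0], [0, 0, 0], [0, 0, 0], [0, 0, 0], [0, 0, 0], [0, 0, 0], [0, 0, 0], [0, 0, 0], [0, 0, 0], [0, 0, 0], [0, 0, 0]], "delta_pos": [[0, 0, 0.028], [0, 0, 0.028], [0, 0, 0.028], [0, 0, 0.028], [0, 0, 0.028], [0, 0, 0.028], [0, 0, 0.026], [0, 0, 0.016], [0, 0, 0.01], [0, 0, 0.003], [0, 0, 0]], "gripper": [0.04, 0.04, 0.04, 0.04, 0.04, 0.04, 0.04, 0.04, 0.04, 0.04, 0.04]}}

```text
time: 16.63
tool_pos: [0.543, -0.0757, 0.023]
tcp_rot: [-2.145, -2.293, 0.002]
wrist_force: [0.4, -0.6, 0.1]
width: 0.47
grip_force: 0.0
```

```bash
python3 - <<'E'
from h import *
plan(g2w(-0.029,0.09,0.02),YAW-np.pi/2)
E
```

```text
t 16.63 gauge [-0.0277 -0.0745] z 0.023 w 0.47 F [ 0.4 -0.6  0.1] grip 0.0
turn [-0.0021 -0.0005  0.0012] then shift [ 0.1645 -0.0013  0.003 ] shift now [ 0.1645 -0.0011  0.0031]
```

{"method": "jog_arm", "body": {"turn": [[0, 0, 0], [0, 0, 0], [0, 0, 0], [0, 0, 0], [0, 0, 0], [0, 0, 0], [0, 0, 0], [0, 0, 0], [0, 0, 0], [0, 0, 0], [0, 0, 0], [0, 0, 0], [0, 0, 0], [0, 0, 0], [0, 0, 0], [0, 0, 0], [0, 0, 0], [0, 0, 0], [0, 0, 0], [0, 0, 0]], "delta_pos": [[0.008, 0, 0], [0.008, 0, 0], [0.008, 0, 0], [0.007, 0, 0], [0.005, 0, 0], [0.005, 0, 0], [0.008, 0, 0], [0.009, 0, 0], [0.009, 0, 0], [0.009, 0, 0], [0.009, 0, 0], [0.009, 0, 0], [0.009, 0, 0], [0.009, 0, 0], [0.009, 0, 0], [0.009, 0, 0], [0.009, 0, 0], [0.006, 0, 0], [0.003, 0, 0], [0, 0, 0]], "gripper": [0.04, 0.04, 0.04, 0.04, 0.04, 0.04, 0.04, 0.04, 0.04, 0.04, 0.04, 0.04, 0.04, 0.04, 0.04, 0.04, 0.04, 0.04, 0.04, 0.04]}}

```text
time: 18.3
tool_pos: [0.5338, 0.0728, 0.0238]
tcp_rot: [-2.146, -2.293, -0.0]
wrist_force: [-0.1, -0.8, 0.5]
width: 0.469
grip_force: 0.0
```

```bash
python3 - <<'E'
from h import *
plan(g2w(-0.029,0.09,0.02),YAW-np.pi/2)
s=read_state();np.save("s5.npy",s,allow_pickle=True)
im=vision.read_camera("wrist")[:,:,::-1]
cv2.imwrite("pics/w5.png",im)
E
```

```text
t 18.3 gauge [-0.0271  0.0743] z 0.0238 w 0.469 F [-0.1 -0.8  0.5] grip 0.0
turn [-0.0004 -0.0005  0.0006] then shift [ 0.0157 -0.0019  0.0038] shift now [ 0.0157 -0.0018  0.0038]
```

View pics/w5.png

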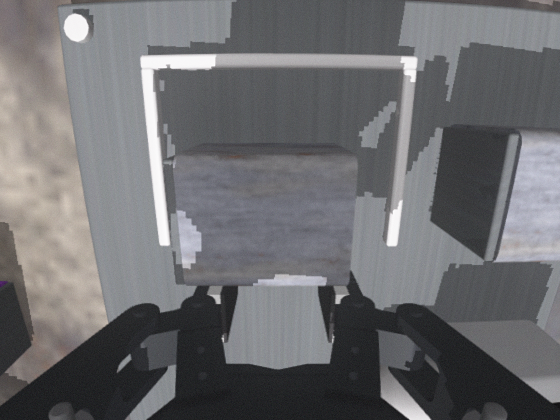

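The sleeve is being pushed in straight. Its top's near edge is at row about 285 and the far edge at about 155, and the end rail is still clear at row 60.

```bash
python3 - <<'E'
from h import *
s=np.load("s5.npy",allow_pickle=True).item()
r=lambda p,z:w2g(ray("wrist",p,z,s)).round(4).tolist()
print(r([(178,286),(350,284),(356,155),(176,155)],0.061));print(r([(160,67),(404,67),(165,244),(390,244)],0.016))
E
```

```text
[[-0.0645, 0.088], [0.0002, 0.0889], [-0.0011, 0.1369], [-0.0605, 0.137]]
[[-0.0789, 0.1704], [0.0291, 0.1704], [-0.0848, 0.086], [0.0309, 0.0858]]
```

{"method": "jog_arm", "body": {"turn": [[0, 0, 0], [0, 0, 0], [0, 0, 0], [0, 0, 0], [0, 0, 0], [0, 0, 0], [0, 0, 0], [0, 0, 0], [0, 0, 0], [0, 0, 0], [0, 0, 0], [0, 0, 0], [0, 0, 0], [0, 0, 0], [0, 0, 0], [0, 0, 0]], "delta_pos": [[0.005, 0, 0], [0.005, 0, 0], [0.004, 0, 0], [0.002, 0, 0], [0, 0, 0], [-0.005, 0, 0], [-0.012, 0, 0], [-0.02, 0, 0], [-0.02, 0, 0], [0, 0, -0.02], [0, 0, -0.035], [0, 0, -0.04], [0, 0, -0.04], [0, 0, -0.035], [0, 0, -0.03], [0, 0, 0]], "gripper": [0.04, 0.04, 0.04, 0.04, 0.04, 0.04, 0.04, 0.04, 0.04, 0.04, 0.04, 0.04, 0.04, 0.04, 0.04, 0.04]}}

```text
time: 19.68
tool_pos: [0.5414, 0.0298, 0.2326]
tcp_rot: [2.141, 2.285, 0.015]
wrist_force: [2.0, -0.7, -0.3]
width: 0.471
grip_force: 0.0
```

```bash
python3 - <<'E'
from h import *
plan(g2w(-0.029,0.09,0.02),YAW-np.pi/2)
s=read_state();np.save("s6.npy",s,allow_pickle=True)
im=vision.read_camera("wrist")[:,:,::-1];cv2.imwrite("pics/w6.png",im)
E
```

```text
t 19.68 gauge [-0.0224  0.0309] z 0.2326 w 0.471 F [ 2.  -0.7 -0.3] grip 0.0
turn [ 0.0139  0.001  -0.0008] then shift [ 0.0591 -0.0066  0.2126] shift now [ 0.0593 -0.0096  0.2124]
```

View pics/w6.png

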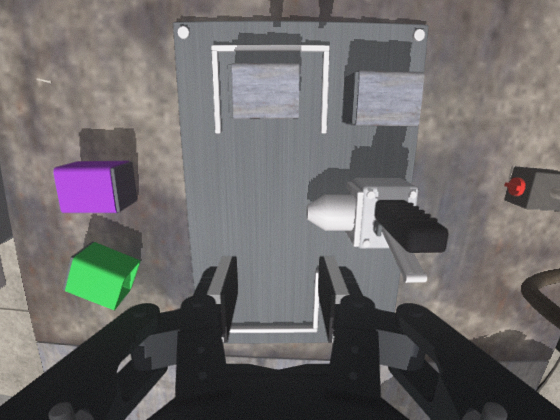

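The sleeve lies flat inside the left bay, with its top at (231,65)-(299,119). The second sleeve is untouched and the trigger has sprung back. I check the numbers and hand in.

```bash
python3 - <<'E'
from h import *
from workcell import ticket
s=np.load("s6.npy",allow_pickle=True).item()
P=w2g(ray("wrist",[(231,66),(298,64),(299,118),(234,119)],0.061,s));B=w2g(ray("wrist",[(219,51),(324,51)],0.016,s))
print(P.round(4),P.mean(0),B)
m=P.mean(0)
if 0.115<m[1]<0.145 and abs(m[0]+0.027)<0.02: print(ticket.finish_job())
E
```

```text
[[-0.0619  0.1486]
 [-0.0006  0.1501]
 [ 0.001   0.102 ]
 [-0.0608  0.1013]] [-0.03057272  0.12551276] [[-0.07918381  0.16937085]
 [ 0.02969017  0.16925731]]
the job is handed in; nothing more can be done
None
```

The sleeve went fully home against the shoulder, was stripped off with the trigger, and now lies flat in the left-hand bay; the trigger is released and the job is handed in (no verdict came back).

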